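# Pack the brass offcuts into the bench caddy

### The job

Pack the four brass pieces from the soldering board into the black caddy: the brass ring in the red dish, the brass bar in the blue dish, the brass rod in the green dish, each sitting flat on the dish floor the same way up as it stands now, and the brass sheet upright and fully down in the free slot of the wooden rack between its two steel neighbours. Leave the silver steel ring and steel bar where they are.

Things in the scene. Friction and masses are not known exactly. Their poses are not given: they have to be found in the camera images.
- brass_ring: The brass (gold-coloured) open-ended tube offcut (ring) standing on its end: outer diameter 40 mm, inner 31 mm, 32 mm tall. Origin: centre of its underside; z up along its axis. About 110 g. Lies on the pale soldering board (230 x 330 mm, 12 mm thick, fixed flat on the bench).
- brass_bar: The brass (gold-coloured) short flat bar standing on its narrow long side: 55 mm long (x), 18 mm wide (y), 32 mm tall (z). Origin: centre of its underside. About 260 g. On the soldering board.
- brass_rod: Brass (gold-coloured) solid round rod offcut standing on end: diameter 24 mm, 42 mm tall. Origin: centre of its underside; z up along its axis. About 160 g. On the soldering board.
- brass_sheet: Brass (gold) flat sheet on edge: 56 mm wide (x), 4 thick (y), 60 tall (z), about 110 g. Origin: centre of its lower edge. It starts loose in the straight 6 mm slot of a fixed dark wooden stand (70 mm along the sheet, 36 across, 22 high, slot floor 6 mm above its underside) on the soldering board: its lowest 16 mm are in the slot, the upper 44 mm free. It lifts straight up.
- steel_ring: Look-alike, to be left alone: the same in silver-coloured steel, open-ended tube offcut (ring) standing on its end: outer diameter 40 mm, inner 31 mm, 32 mm tall. Origin: centre of its underside; z up along its axis. On the soldering board.
- steel_bar: Look-alike, to be left alone: the same in silver-coloured steel, short flat bar standing on its narrow long side: 55 mm long (x), 18 mm wide (y), 32 mm tall (z). Origin: centre of its underside. On the soldering board.
- dish_red: Red plastic dish fixed in the black caddy: 80 x 80 mm outside, 72 x 72 mm inside, walls 14 mm high, floor 4 mm thick. Origin: centre of its underside; inner floor at z = 4 mm; x, y along its sides. It has one of the caddy's four places (2 x 2, 86 mm apart), which change. The caddy rim just outside is 18 mm above the bench, 1 mm below the dish rims.
- dish_blue: Blue plastic dish fixed in the black caddy: 80 x 80 mm outside, 72 x 72 mm inside, walls 14 mm high, floor 4 mm thick. Origin: centre of its underside; inner floor at z = 4 mm; x, y along its sides. It has one of the caddy's four places (2 x 2, 86 mm apart), which change. The caddy rim just outside is 18 mm above the bench, 1 mm below the dish rims.
- dish_green: Green plastic dish fixed in the black caddy: 80 x 80 mm outside, 72 x 72 mm inside, walls 14 mm high, floor 4 mm thick. Origin: centre of its underside; inner floor at z = 4 mm; x, y along its sides. It has one of the caddy's four places (2 x 2, 86 mm apart), which change. The caddy rim just outside is 18 mm above the bench, 1 mm below the dish rims.
- rack: Wooden rack in one of the caddy's four places, fixed, base 80 x 80 mm. Origin: centre of underside. Its free slot runs along x through the origin: 10 mm wide, 66 long, open ends, floor z = 6 mm, walls straight to z = 26, then flaring to a mouth about 22 wide at z = 36. Fixed steel sheets either side at y = +-19.5 mm: 3 thick, 52 wide, tops z = 40 (a seated brass sheet: z = 66).
Mind the look-alikes: they are no part of the job. Several things have the shape of the brass_sheet; the one meant has the colours described above.

How it is judged:
By the outcome, as a careful person would: the job done as asked, in the order asked, and still so for the second after the job is handed in, with the robot touching nothing.
It also fails if it takes over 128 s, if anything falls off the work surface, if the arm or the gripper's body presses on something with over 40 N, if the wrist force passes 120 N, or if a joint passes its speed limit or range.

### The arm

A 7-joint arm with a two-finger parallel gripper is mounted at the origin on the work surface. World frame = base frame: x ahead of the robot, y to its left, z up, the work surface at z = 0. Lengths are in m, angles in degrees, forces in N, time in s.
With the tool pointing down it reaches from about 0.425 to 0.875 m from the base axis. Payload 4.7 kg.
Tool frame: the origin (TCP) lies midway between the tips of the shut fingers; the grasp point (between the pads) lies 19 mm behind it; z points along the fingers, y is the line along which they close (so a half turn about z gives the same grasp; the last joint's range is limited). The gripper opens to 87 mm and grips with 3 to 60 N. Pads are 19 mm wide; open, the fingers measure 117 mm over their backs; the gripper's body (75 mm by 190 mm) begins 51 mm behind the grasp point.
Start: joints at [74.49, 18.392, -4.016, 83.108, 1.295, 78.541, -3.26], TCP at [0.183, -0.624, 0.223] pointing down, gripper open.
Joint ranges: [-163.93, 163.93], [-17.29, 119.83], [-79.2, 71.16], [3.27, 140.29], [-89.18, 269.18], [5.43, 117.66], [-154.24, 154.24]. Speed limits (degrees/s): [147.25, 147.25, 180, 180, 180, 180, 180].

### API

Orientations are given as [roll, pitch, yaw] about the fixed x, y, z axes, in that order (R = Rz(yaw) Ry(pitch) Rx(roll)).
In Python, from cell import env gives the robot as it stands. The module is installed in compiled form; this text tells all that it offers.
- The arm moves only by the tool step_arm, never from a script. Its argument "rows" is a list of rows, each an object with "angular": the turn, a rotation vector about the tool's x, y, z in units of pi rad (1.0 is pi rad), a list of three; "slide": the shift along the tool's x, y, z in units of 500 mm (1.0 is 500 mm), a list of three; "jaw": the opening, from 0 (shut) to 1 (fully open). A call has 1 to 10 rows; each row shifts and turns the commanded pose from where the row before left it, along the tool's axes as they then stand; what a row does not reach is not made up. A row lasts 1/8 s, in which the tool goes at most 62.5 mm and 10.7 degrees, less where a joint would pass 70% of its speed; a pose out of reach is approached as far as the arm can. A call with a number of a shift or a turn outside -1 to 1 is refused whole. A call with a gripper value outside its range is refused whole. The fingers move at their own pace and stop on an object; "newtons" is the grip in N (left out, the last holds). Time passes only in rows, so rows that do not move let the fingers close. It gives the time, the measured TCP pose, the force, the opening and the grip force at its end, in the units of the state.
- env.get_obs(): the state, without advancing time (a new reading comes with each control period).
- env.read_camera(name): name is "side" or "top" or "wrist"; returns the picture (384x512x3 uint8, red, green, blue); there is no depth.
- env.camera_info(name): a dict with "fx", "fy", "cx", "cy" (pixels), "R" (3x3) and "t" (3): a world point X has camera coordinates R X + t. Camera axes: x right, y down, z forward; pixel columns grow to the right and rows downward; lengths in m; the calibration is good to about 2 mm. The wrist camera is an equidistant fisheye: a pixel r from the principal point sees the ray r / f radians off the axis. A picture is of the moment at which its call begins: read the wrist's pose just before it. camera_info takes no time and is no camera call; for the wrist camera it gives the pose at the moment of the call.
- env.sign_off(): hands the job in; it is judged then, once.
The state is a dict: "time_s": time; "qpos": joint angles; "joint_velocities": joint speeds; "effort": joint torques, N m; "tool_pos": TCP position; "tool_rot": TCP orientation; "force": force on the tool from outside, world axes, zero at the start; "wrist_torque": the same for the moment, N m; "grip_width": finger opening in m; "grasp_force": force on a finger pad.
Only numpy, scipy, OpenCV 4.12 (cv2) and the standard library are available. Lean on these libraries where they do the work, as an engineer would, in place of code of your own. Each camera call takes 0.05 s, during which the arm holds its last target. There are 200 camera calls.

## Working session

There is one attempt and no reset: what is moved stays moved. The work goes in short steps, Python scripts to look and compute and a tool call to move; the robot and the scene stay as the last step left them, time stands still between calls to the robot, and variables do not carry over. Pictures are saved under pics/ and viewed, at most 14 in all, crops included, and the job is handed in when it is done.

Besides the shell and the picture viewer there is one more tool, called after "Call:" by a JSON object that holds its "api" and its "payload". step_arm: Moves the arm, as the interface text tells. Shifts and turns lie within -1 to 1; 1 stands for 500 mm of shift or pi rad of turn. Its arguments: {"type":"object","properties":{"rows":{"type":"array"},"newtons":{"type":"number"}},"required":["rows"]}

```bash
mkdir -p pics; python3 - <<'E'
from cell import env
import cv2
o=env.get_obs(); print(o)
for n in("top","side"):
    cv2.imwrite(f"pics/{n}0.png",env.read_camera(n)[:,:,::-1]); print(n,env.camera_info(n))
print(env.camera_info("wrist"))
E
```

```text
{'time_s': 0.0, 'qpos': array([74.49115401, 18.44159923, -4.01580289, 83.17498947,  1.29658279,
       78.54193767, -3.26095175]), 'joint_velocities': array([-0.14078845,  0.02959913,  0.03387809, -0.05969348, -0.05559097,
       -0.09165012,  0.01473648]), 'effort': array([-9.17123289e-04, -4.91293180e+01, -4.03952077e-01, -3.12526989e+01,
       -6.38301973e-02,  4.35031636e-02,  1.16165279e-04]), 'tool_pos': array([ 0.18240085, -0.62329589,  0.22143203]), 'tool_rot': array([-1.79886809e+02,  7.26154686e-03,  1.63182267e+01]), 'force': array([-0.20080981,  0.75532221,  0.13054246]), 'wrist_torque': array([ 0.02696339, -0.00092465, -0.03917874]), 'grasp_force': 0.0, 'grip_width': 0.08744180831649748}
top {'fx': 473.7140781384027, 'fy': 473.7140781384027, 'cx': 258.4984277887469, 'cy': 191.1263110767711, 'R': array([[ 0.00664262, -0.99973086,  0.02222796],
       [-0.98179241, -0.01074016, -0.18965313],
       [ 0.18984082, -0.02056345, -0.98159952]]), 't': array([-0.0169802 ,  0.60916668,  1.17683691])}
side {'fx': 495.03144843148425, 'fy': 495.03144843148425, 'cx': 258.3428807091399, 'cy': 188.109011525218, 'R': array([[-0.91544416, -0.4024369 ,  0.00255583],
       [-0.30363598,  0.68650054, -0.66069826],
       [ 0.26413478, -0.60560841, -0.75064724]]), 't': array([0.55742541, 0.21243739, 0.93181787])}
{'fx': 297.3186396354542, 'fy': 297.3186396354542, 'cx': 259.279489729169, 'cy': 195.478959326538, 'R': array([[ 0.28154388, -0.9595477 , -0.00112342],
       [-0.92308306, -0.271164  ,  0.27274119],
       [-0.26201281, -0.0757516 , -0.96208678]]), 't': array([-0.64840601, -0.03297417,  0.39113958])}
```

View pics/top0.png

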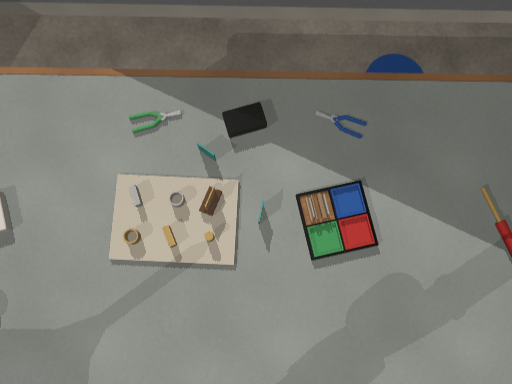

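View pics/side0.png

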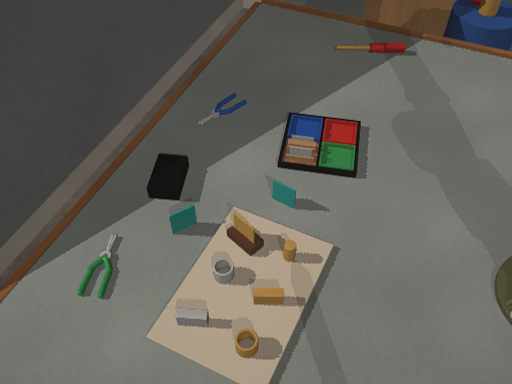

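Top view: brass ring (131,237), bar (169,236), rod (210,236), and sheet in its dark stand (210,200). Steel bar at (136,196), steel ring (176,199). Caddy: rack (318,207), blue (348,200), green (325,239), red (358,232). Teal upright panels at (206,151) and (262,212) are obstacles.

```bash
cat > h.py <<'E'
import numpy as np, cv2
from cell import env
def ray(ci,uv,fish=False):
    u=(uv[0]-ci['cx'])/ci['fx']; v=(uv[1]-ci['cy'])/ci['fy']
    if fish:
        r=np.hypot(u,v); s=np.sinc(r/np.pi); d=np.array([u*s,v*s,np.cos(r)])
    else: d=np.array([u,v,1.])
    R=np.array(ci['R']); return -R.T@np.array(ci['t']), R.T@d
def onz(ci,uv,z,fish=False):
    c,d=ray(ci,uv,fish); return (c+d*(z-c[2])/d[2])[:3]
def tri(a,b):
    (c1,d1),(c2,d2)=a,b
    s=np.linalg.lstsq(np.c_[d1,-d2],c2-c1,rcond=None)[0]
    p,q=c1+s[0]*d1,c2+s[1]*d2; return (p+q)/2,np.linalg.norm(p-q)
def blobs(im,lo,hi,amin):
    m=cv2.inRange(cv2.cvtColor(im,cv2.COLOR_RGB2HSV),lo,hi)
    cs=cv2.findContours(m,cv2.RETR_EXTERNAL,cv2.CHAIN_APPROX_NONE)[0]
    return [c for c in cs if cv2.contourArea(c)>=amin]
E
python3 - <<'E'
from h import *
np.set_printoptions(precision=4,suppress=True)
C=dict(brass=((15,120,90),(28,255,255)),red=((0,180,60),(6,255,255)),blue=((105,150,60),(125,255,255)),green=((55,120,50),(75,255,255)),teal=((80,100,50),(95,255,255)))
for n in("top","side"):
    im=cv2.imread(f"pics/{n}0.png")[:,:,::-1].copy(); ci=env.camera_info(n)
    for k,(lo,hi) in C.items():
        for c in blobs(im,lo,hi,12):
            r=cv2.minAreaRect(c); x,y,w,h=cv2.boundingRect(c)
            print(n,k,np.round(r[0],1),np.round(r[1],1),round(r[2],1),'bb',x,y,w,h,'@z.03',onz(ci,r[0],.03)[:2])
im=cv2.imread("pics/top0.png")
a=cv2.resize(im[165:275,100:280],None,fx=4.4,fy=4.4,interpolation=cv2.INTER_CUBIC)
cv2.imwrite("pics/crop1.png",a)
E
```

```text
top brass [208.8 235.8] [7.8 7.1] 45.0 bb 205 232 9 9 @z.03 [0.4945 0.1171]
top brass [130.4 235.5] [14.1 13.6] 21.8 bb 123 229 15 15 @z.03 [0.4935 0.3208]
top brass [168.9 235.7] [20.2  6.3] 68.2 bb 163 226 13 21 @z.03 [0.4936 0.2209]
top brass [490.8 204.6] [36.7  3.6] 63.4 bb 481 188 20 34 @z.03 [ 0.5848 -0.6361]
top brass [208.5 197.3] [ 1.8 20.6] 24.0 bb 205 188 9 20 @z.03 [0.5967 0.1204]
top red [507.5 237. ] [35.3  9.8] 63.4 bb 496 221 16 35 @z.03 [ 0.4982 -0.6733]
top red [356.2 231.2] [31.  30.8] 76.0 bb 338 214 37 36 @z.03 [ 0.5099 -0.2707]
top blue [347.9 200.3] [31.  30.3] 76.0 bb 330 183 37 36 @z.03 [ 0.5926 -0.2513]
top blue [348.1 124.2] [32.7 16.5] 21.8 bb 333 116 33 22 @z.03 [ 0.8055 -0.2581]
top blue [394.7  62.8] [55.  17.7] 1.4 bb 367 54 56 19 @z.03 [ 0.9896 -0.3961]
top green [324.9 238.1] [31.3 30.3] 76.0 bb 307 221 37 36 @z.03 [ 0.4909 -0.1876]
top green [153.6 123.4] [ 3.6 15. ] 56.3 bb 147 118 13 10 @z.03 [0.8    0.2755]
top green [137.5 115.4] [ 2.4 17.2] 76.0 bb 129 113 18 6 @z.03 [0.8224 0.3206]
top teal [206.3 151.3] [23.1  4.3] 35.0 bb 198 143 18 17 @z.0
[... 901 characters left out ...]
.1] [33.  25.3] 9.5 bb 287 114 36 29 @z.03 [ 0.5894 -0.2367]
side blue [232.5 107.6] [ 5.6 28. ] 68.2 bb 219 100 27 15 @z.03 [ 0.7826 -0.2322]
side blue [224.2 101.5] [ 4.8 26.2] 48.8 bb 215 94 21 18 @z.03 [ 0.8128 -0.2452]
side blue [455.2   5. ] [5.3 8. ] 56.3 bb 453 1 8 9 @z.03 [ 0.3485 -0.9883]
side blue [483.5  24.5] [55. 49.] 0.0 bb 456 0 56 50 @z.03 [ 0.2497 -0.9029]
side green [ 97.5 276.8] [24.8 47.7] 25.3 bb 77 254 35 44 @z.03 [0.8001 0.3159]
side green [336.8 155.9] [35.5 24.7] 7.6 bb 318 142 38 29 @z.03 [ 0.4872 -0.1734]
side teal [182.8 219. ] [19.  30.3] 66.0 bb 169 205 28 29 @z.03 [0.7214 0.1313]
side teal [283.4 193.7] [30.9 17. ] 26.6 bb 272 180 24 28 @z.03 [ 0.5573 -0.0165]
```

View pics/crop1.png

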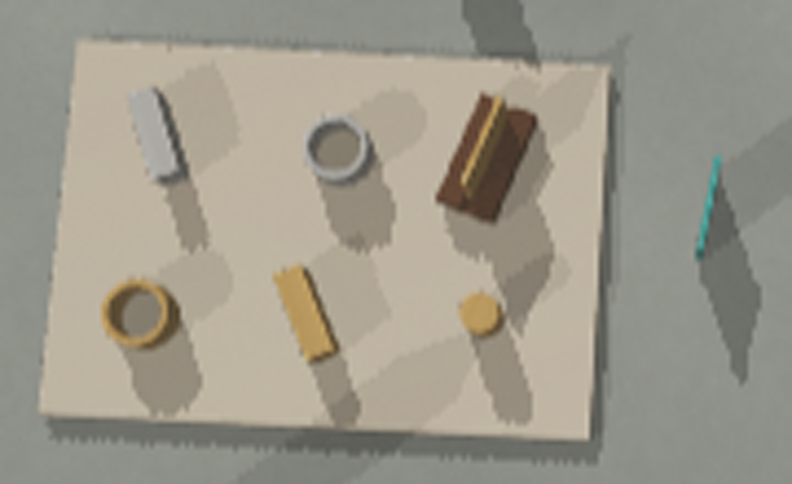

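The crop shows the three brass pieces and the sheet in the stand clearly, with top faces visible; the lone teal panel stands at about x=0.56, y=-0.02. I'll start towards the caddy to look from the wrist camera.

Call:
{"api": "step_arm", "payload": {"rows": [{"slide": [0.09, -0.057, 0], "angular": [0, 0, 0], "jaw": 1}, {"slide": [0.09, -0.057, 0], "angular": [0, 0, 0], "jaw": 1}, {"slide": [0.09, -0.057, 0], "angular": [0, 0, 0], "jaw": 1}, {"slide": [0.09, -0.057, 0], "angular": [0, 0, 0], "jaw": 1}, {"slide": [0.09, -0.057, 0], "angular": [0, 0, 0], "jaw": 1}, {"slide": [0.09, -0.057, 0], "angular": [0, 0, 0], "jaw": 1}, {"slide": [0.09, -0.057, 0], "angular": [0, 0, 0], "jaw": 1}, {"slide": [0.09, -0.057, 0], "angular": [0, 0, 0], "jaw": 1}, {"slide": [0.09, -0.057, 0], "angular": [0, 0, 0], "jaw": 1}, {"slide": [0, 0, 0], "angular": [0, 0, 0], "jaw": 1}], "newtons": 30}}

```text
time_s: 1.35
tool_pos: [0.5022, -0.2582, 0.2223]
tool_rot: [-179.9, -0.1, 16.9]
force: [-0.6, 0.0, -0.3]
grip_width: 0.0871
grasp_force: 0.0
```

```bash
cat >> h.py <<'E'
np.set_printoptions(precision=4,suppress=True)
def state():
    o=env.get_obs(); print(round(o['time_s'],2),o['tool_pos'],o['tool_rot'],'F',o['force'],'w',round(o['grip_width'],4),'g',round(float(o['grasp_force']),1)); return o
def go(target,yaw=None,o=None):
    "tool-frame shift (units of 500 mm) and turn (units of pi) to a world target"
    o=o or env.get_obs(); from scipy.spatial.transform import Rotation as Ro
    R=Ro.from_euler('xyz',o['tool_rot'],degrees=True)
    s=R.inv().apply(np.array(target)-o['tool_pos'])/.5
    print('slide',s,'mm',np.linalg.norm(s)*500)
    if yaw is not None:
        print('angular',(R.inv()*Ro.from_euler('xyz',[180,0,yaw],degrees=True)).as_rotvec()/np.pi)
def wrist(name):
    ci=env.camera_info("wrist"); im=env.read_camera("wrist"); cv2.imwrite(f"pics/{name}.png",im[:,:,::-1]); np.save(f"pics/{name}.npy",ci,allow_pickle=True); return ci,im
E
python3 - <<'E'
from h import *
state(); wrist("w1"); print(env.get_obs()['qpos'])
E
```

```text
1.35 [ 0.5022 -0.2582  0.2223] [-179.8716   -0.0942   16.8536] F [-0.601   0.0058 -0.2685] w 0.0871 g 0.0
[ 45.4948   9.3222 -22.9248  94.9152   3.6902  76.56   -51.4137]
```

View pics/w1.png

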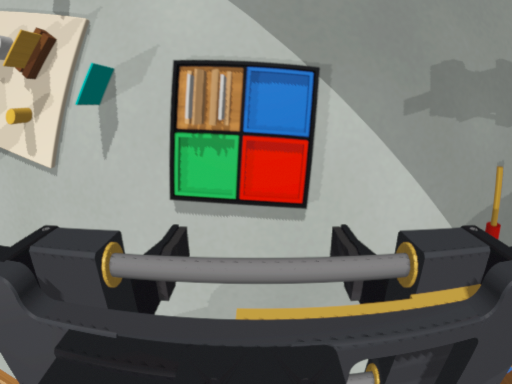

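The wrist view shows the caddy: rack top-left (210,98) with two steel sheets at cols 190 and 222, blue (278,100), green (207,165), red (274,170).

```bash
python3 - <<'E'
from h import *
ci=np.load("pics/w1.npy",allow_pickle=True).item(); im=cv2.imread("pics/w1.png")[:,:,::-1].copy()
def W(c,z,ci=ci,f=True): return np.array([onz(ci,p,z,f)[:2] for p in c.reshape(-1,2)],np.float32)
P={}
for k,lo,hi in(("red",(0,180,60),(6,255,255)),("blue",(105,150,60),(125,255,255)),("green",(55,120,50),(75,255,255))):
    b=max(blobs(im[:215],lo,hi,500),key=cv2.contourArea); r=cv2.minAreaRect(W(b,.019)); P[k]=np.array(r[0]); print(k,r)
    ct=env.camera_info("top"); it=cv2.imread("pics/top0.png")[:,:,::-1].copy()
    b=max([c for c in blobs(it,lo,hi,500) if c[:,0,1].mean()>150],key=cv2.contourArea); print(' top',cv2.minAreaRect(W(b,.019,ct,False)))
rk=P['blue']+P['green']-P['red']; print("rack",rk)
m=np.zeros(im.shape[:2],np.uint8); m[66:130,178:242]=255
g=cv2.inRange(cv2.cvtColor(im,cv2.COLOR_RGB2HSV),(0,0,130),(179,60,255))&m
for c in cv2.findContours(g,cv2.RETR_EXTERNAL,cv2.CHAIN_APPROX_NONE)[0]:
    if cv2.contourArea(c)>15: print('steel',cv2.boundingRect(c),cv2.minAreaRect(W(c,.045)))
cv2.imwrite("pics/crop2.png",cv2.resize(im[55:210,165:325],None,fx=3.8,fy=3.8,interpolation=cv2.INTER_CUBIC)[:,:,::-1])
# teal panel: height via top/side extremes
E
```

```text
red ((0.5121285915374756, -0.2719699442386627), (0.08383183926343918, 0.08343948423862457), 13.158620834350586)
 top ((0.5114419460296631, -0.27312493324279785), (0.08154122531414032, 0.08256719261407852), 13.477149963378906)
blue ((0.5957436561584473, -0.2524767220020294), (0.08342687785625458, 0.0832243263721466), 13.118983268737793)
 top ((0.5945842266082764, -0.25327610969543457), (0.08259165287017822, 0.08258532732725143), 13.232556343078613)
green ((0.4926060140132904, -0.18834131956100464), (0.08369305729866028, 0.08317586034536362), 13.238018035888672)
 top ((0.49207520484924316, -0.18940679728984833), (0.08159684389829636, 0.0812656432390213), 13.241393089294434)
rack [ 0.5762 -0.1688]
steel (218, 74, 7, 46) ((0.5808247327804565, -0.1875269114971161), (0.0521356500685215, 0.004644019994884729), 13.076616287231445)
steel (185, 74, 6, 45) ((0.5716027617454529, -0.14961563050746918), (0.05163213238120079, 0.00424211798235774), 13.039974212646484)
```

View pics/crop2.png

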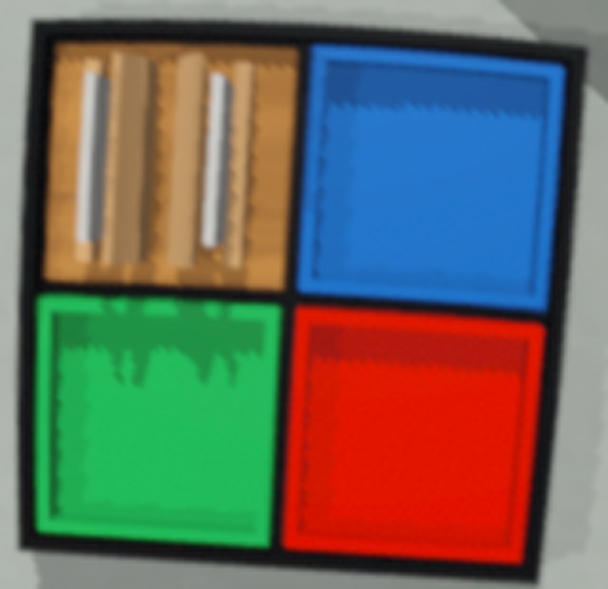

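Clear view: slot lies midway between the two steel sheets; rack centre (0.576,-0.169), yaw 13.1°. Next, look at the brass pieces from above the board.

Call:
{"api": "step_arm", "payload": {"rows": [{"slide": [0.028, -0.11, 0], "angular": [0, 0, 0], "jaw": 1}, {"slide": [0.028, -0.11, 0], "angular": [0, 0, 0], "jaw": 1}, {"slide": [0.028, -0.11, 0], "angular": [0, 0, 0], "jaw": 1}, {"slide": [0.028, -0.11, 0], "angular": [0, 0, 0], "jaw": 1}, {"slide": [0.028, -0.11, 0], "angular": [0, 0, 0], "jaw": 1}, {"slide": [0.028, -0.11, 0], "angular": [0, 0, 0], "jaw": 1}, {"slide": [0.028, -0.11, 0], "angular": [0, 0, 0], "jaw": 1}, {"slide": [0.028, -0.11, 0], "angular": [0, 0, 0], "jaw": 1}, {"slide": [0.028, -0.11, 0], "angular": [0, 0, 0], "jaw": 1}, {"slide": [0, 0, 0], "angular": [0, 0, 0], "jaw": 1}]}}

```text
time_s: 2.65
tool_pos: [0.4796, 0.2505, 0.2224]
tool_rot: [-179.9, 0.0, 16.7]
force: [-0.2, -0.7, -0.6]
grip_width: 0.087
grasp_force: 0.0
```

```bash
python3 - <<'E'
from h import *
state(); wrist("w2"); print(env.get_obs()['qpos'])
E
```

```text
2.65 [0.4796 0.2505 0.2224] [-179.8568    0.0177   16.6968] F [-0.225  -0.7333 -0.5852] w 0.087 g 0.0
[  14.6271    9.2779  -48.9101   97.3925    7.1534   76.6293 -109.1102]
```

View pics/w2.png

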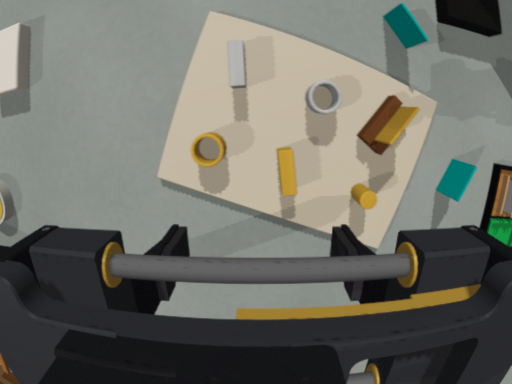

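The wrist view shows brass ring (208,149), bar (287,171), rod (364,196), sheet leaning view (402,124).

```bash
python3 - <<'E'
from h import *
cw=np.load("pics/w2.npy",allow_pickle=True).item(); iw=cv2.imread("pics/w2.png")[:,:,::-1].copy()
ct=env.camera_info("top"); it=cv2.imread("pics/top0.png")[:,:,::-1].copy()
cs=env.camera_info("side")
for n,im,ci,f in(("w",iw,cw,True),("t",it,ct,False)):
    c0=(-np.array(ci['R']).T@ci['t']); print(n,'cam',c0)
    for b in blobs(im,(15,120,90),(28,255,255),12):
        p=b.reshape(-1,2).mean(0); w=onz(ci,p,.04,f)
        if not(.4<w[0]<.7 and .05<w[1]<.4): continue
        z=.054 if (w[0]<.55 and w[1]<.17) else .044 if w[0]<.55 else .078
        q=np.array([onz(ci,p,z,f)[:2] for p in b.reshape(-1,2)],np.float32)
        r=cv2.minAreaRect(q); print(n,z,np.array(r[0]),np.array(r[1]),round(r[2],1),'circ',cv2.minEnclosingCircle(q))
        if z<.06:
            x,y,ww,h=cv2.boundingRect(b); v=im[y:y+h,x:x+ww].max(2); print('   V pct',np.percentile(v,[50,80,95]))
# bright-top only for wrist
for n,im,ci,f in(("w",iw,cw,True),):
  for vmin in(200,215,225):
    for b in blobs(im,(15,120,vmin),(28,255,255),30):
        w=onz(ci,b.reshape(-1,2).mean(0),.04,f)
        if not(.4<w[0]<.7 and .05<w[1]<.4): continue
        z=.054 if (w[0]<.55 and w[1]<.17) else .044 if w[0]<.55 else .078
        q=np.array([onz(ci,p,z,f)[:2] for p in b.reshape(-1,2)],np.float32); r=cv2.minAreaRect(q); print(vmin,z,np.array(r[0]),np.array(r[1]),round(r[2],1))
cv2.imwrite("pics/crop3.png",cv2.resize(iw[85:215,180:430],None,fx=3.2,fy=3.2,interpolation=cv2.INTER_CUBIC)[:,:,::-1])
E
```

```text
w cam [0.5517 0.2727 0.3854]
w 0.054 [0.4977 0.1248] [0.0373 0.0226] 63.3 circ ((0.4963287115097046, 0.12545490264892578), 0.018947821110486984)
   V pct [165. 189. 192.]
w 0.044 [0.496  0.2232] [0.0577 0.0179] 23.8 circ ((0.49632909893989563, 0.222540020942688), 0.029386822134256363)
   V pct [187. 191. 193.]
w 0.044 [0.4946 0.3188] [0.039  0.0405] 15.4 circ ((0.4954029321670532, 0.31886380910873413), 0.021094614639878273)
   V pct [150. 186. 195.]
w 0.078 [0.5908 0.1269] [0.0218 0.0636] 68.6 circ ((0.5909459590911865, 0.12722691893577576), 0.03321656212210655)
t cam [0.3748 0.0138 1.2711]
t 0.054 [0.4922 0.1151] [0.0201 0.018 ] 46.0 circ ((0.4918482303619385, 0.11506026983261108), 0.011143389157950878)
   V pct [183. 186. 189.]
t 0.044 [0.4921 0.3173] [0.0365 0.0343] 69.0 circ ((0.49193254113197327, 0.31679967045783997), 0.01976526342332363)
   V pct [133.  176.2 189. ]
t 0.044 [0.4924 0.2186] [0.0528 0.0161] 23.9 circ ((0.49234989285469055, 0.21821358799934387), 0.026744136586785316)
   V pct [183.  188.6 191. ]
t 0.078 [0.5882 0.1162] [0.0047 0.053 ] 67.8 circ ((0.5876633524894714, 0.11502441018819809), 0.02661752700805664)
```

View pics/crop3.png

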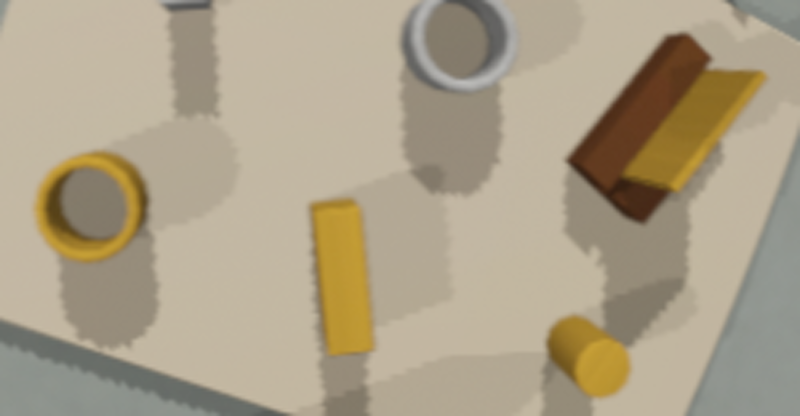

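Ring and bar measured: ring ≈(0.493,0.318), bar ≈(0.494,0.220) yaw ≈24°. Go down on the ring.

Call:
{"api": "step_arm", "payload": {"rows": [{"slide": [0.033, -0.061, 0], "angular": [0, 0, 0], "jaw": 1}, {"slide": [0.032, -0.06, 0.04], "angular": [0, 0, 0], "jaw": 1}, {"slide": [0, 0, 0.09], "angular": [0, 0, 0], "jaw": 1}, {"slide": [0, 0, 0.09], "angular": [0, 0, 0], "jaw": 1}, {"slide": [0, 0, 0.08], "angular": [0, 0, 0], "jaw": 1}, {"slide": [0, 0, 0.05], "angular": [0, 0, 0], "jaw": 1}, {"slide": [0, 0, 0.046], "angular": [0, 0, 0], "jaw": 1}, {"slide": [0, 0, 0], "angular": [0, 0, 0], "jaw": 0}, {"slide": [0, 0, 0], "angular": [0, 0, 0], "jaw": 0}, {"slide": [0, 0, 0], "angular": [0, 0, 0], "jaw": 0}], "newtons": 30}}

```text
time_s: 3.95
tool_pos: [0.4964, 0.3136, 0.0257]
tool_rot: [180.0, -0.1, 16.3]
force: [-0.5, 0.1, 0.2]
grip_width: 0.0648
grasp_force: 0.0
```

Call:
{"api": "step_arm", "payload": {"rows": [{"slide": [0, 0, 0], "angular": [0, 0, 0], "jaw": 0}, {"slide": [0, 0, 0], "angular": [0, 0, 0], "jaw": 0}, {"slide": [0, 0, 0], "angular": [0, 0, 0], "jaw": 0}]}}

```text
time_s: 4.32
tool_pos: [0.4954, 0.3145, 0.025]
tool_rot: [-180.0, -0.0, 16.3]
force: [0.2, 2.0, 1.7]
grip_width: 0.0386
grasp_force: 30.0
```

Call:
{"api": "step_arm", "payload": {"rows": [{"slide": [0, 0, -0.06], "angular": [0, 0, 0], "jaw": 0}, {"slide": [0, 0, -0.1], "angular": [0, 0, 0], "jaw": 0}, {"slide": [0, 0, -0.1], "angular": [0, 0, 0], "jaw": 0}, {"slide": [-0.027, 0.103, -0.03], "angular": [0, 0, 0], "jaw": 0}, {"slide": [-0.027, 0.103, 0], "angular": [0, 0, 0], "jaw": 0}, {"slide": [-0.027, 0.103, 0], "angular": [0, 0, 0], "jaw": 0}, {"slide": [-0.027, 0.103, 0], "angular": [0, 0, 0], "jaw": 0}, {"slide": [-0.027, 0.103, 0], "angular": [0, 0, 0], "jaw": 0}, {"slide": [-0.027, 0.103, 0], "angular": [0, 0, 0], "jaw": 0}, {"slide": [-0.027, 0.103, 0], "angular": [0, 0, 0], "jaw": 0}]}}

```text
time_s: 5.58
tool_pos: [0.5052, -0.0606, 0.1693]
tool_rot: [180.0, 0.0, 16.3]
force: [0.2, -0.6, -1.0]
grip_width: 0.0387
grasp_force: 30.0
```

Call:
{"api": "step_arm", "payload": {"rows": [{"slide": [-0.027, 0.103, 0], "angular": [0, 0, 0], "jaw": 0}, {"slide": [-0.027, 0.103, 0], "angular": [0, 0, 0], "jaw": 0}, {"slide": [-0.027, 0.103, 0], "angular": [0, 0, 0], "jaw": 0}, {"slide": [-0.027, 0.103, 0], "angular": [0, 0, 0.018], "jaw": 0}, {"slide": [0, 0, 0], "angular": [0, 0, 0], "jaw": 0}, {"slide": [0, 0, 0], "angular": [0, 0, 0], "jaw": 0}]}}

```text
time_s: 6.32
tool_pos: [0.5115, -0.2709, 0.1689]
tool_rot: [-179.9, 0.0, 13.1]
force: [-0.1, 0.9, -0.3]
grip_width: 0.0388
grasp_force: 30.0
```

```bash
python3 - <<'E'
from h import *
o=state(); go([.512,-.2725,.024],13.1)
ci,im=wrist("w3")
cv2.imwrite("pics/side3.png",env.read_camera("side")[60:240,200:440,::-1])
E
```

```text
6.33 [ 0.5115 -0.2709  0.1689] [-179.9037    0.0468   13.0881] F [-0.094   0.8552 -0.2873] w 0.0388 g 30.0
slide [0.0005 0.0037 0.2897] mm 144.8752898093583
angular [-0.0005  0.0003 -0.0001]
```

View pics/side3.png

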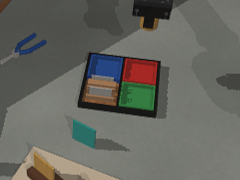

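Ring is held under the gripper, over the caddy. Lower into the red dish.

Call:
{"api": "step_arm", "payload": {"rows": [{"slide": [0, 0.003, 0.08], "angular": [0, 0, 0], "jaw": 0}, {"slide": [0, 0, 0.08], "angular": [0, 0, 0], "jaw": 0}, {"slide": [0, 0, 0.07], "angular": [0, 0, 0], "jaw": 0}, {"slide": [0, 0, 0.04], "angular": [0, 0, 0], "jaw": 0}, {"slide": [0, 0, 0.018], "angular": [0, 0, 0], "jaw": 0}, {"slide": [0, 0, 0], "angular": [0, 0, 0], "jaw": 0}, {"slide": [0, 0, 0], "angular": [0, 0, 0], "jaw": 0}]}}

```text
time_s: 7.3
tool_pos: [0.5133, -0.2735, 0.0269]
tool_rot: [179.9, -0.1, 13.1]
force: [-0.2, -0.0, -2.3]
grip_width: 0.0389
grasp_force: 30.0
```

Call:
{"api": "step_arm", "payload": {"rows": [{"slide": [0, 0, 0.003], "angular": [0, 0, 0], "jaw": 0}, {"slide": [0, 0, 0.002], "angular": [0, 0, 0], "jaw": 0}, {"slide": [0, 0, 0], "angular": [0, 0, 0], "jaw": 0}]}}

```text
time_s: 7.68
tool_pos: [0.5122, -0.2731, 0.0231]
tool_rot: [180.0, 0.0, 13.1]
force: [-0.3, 0.7, -1.2]
grip_width: 0.0388
grasp_force: 30.0
```

Call:
{"api": "step_arm", "payload": {"rows": [{"slide": [0, 0, 0.0025], "angular": [0, 0, 0], "jaw": 0}, {"slide": [0, 0, 0], "angular": [0, 0, 0], "jaw": 0}]}}

```text
time_s: 7.92
tool_pos: [0.5124, -0.2732, 0.022]
tool_rot: [180.0, -0.0, 13.1]
force: [-0.6, 0.1, 1.3]
grip_width: 0.0387
grasp_force: 30.0
```

Call:
{"api": "step_arm", "payload": {"rows": [{"slide": [0, 0, 0], "angular": [0, 0, 0], "jaw": 0.57}, {"slide": [0, 0, 0], "angular": [0, 0, 0], "jaw": 0.57}, {"slide": [0, 0, 0], "angular": [0, 0, 0], "jaw": 0.57}, {"slide": [0, 0, -0.04], "angular": [0, 0, 0], "jaw": 0.57}, {"slide": [0, 0, -0.08], "angular": [0, 0, 0], "jaw": 0.57}, {"slide": [0, 0, -0.1], "angular": [0, 0, 0], "jaw": 0.57}, {"slide": [0, 0, -0.08], "angular": [0, 0, 0], "jaw": 0.8}, {"slide": [0.021, -0.108, 0], "angular": [0, 0, 0], "jaw": 0.8}, {"slide": [0.021, -0.108, 0], "angular": [0, 0, 0], "jaw": 0.8}, {"slide": [0.021, -0.108, 0], "angular": [0, 0, 0], "jaw": 0.8}]}}

```text
time_s: 9.18
tool_pos: [0.5066, -0.1064, 0.1736]
tool_rot: [179.9, -0.1, 13.1]
force: [1.2, -0.1, 1.0]
grip_width: 0.0693
grasp_force: 0.0
```

Call:
{"api": "step_arm", "payload": {"rows": [{"slide": [0.021, -0.108, 0], "angular": [0, 0, 0], "jaw": 0.8}, {"slide": [0.021, -0.108, 0], "angular": [0, 0, 0], "jaw": 0.8}, {"slide": [0.021, -0.108, 0], "angular": [0, 0, 0], "jaw": 0.8}, {"slide": [0.021, -0.108, 0], "angular": [0, 0, 0], "jaw": 0.8}, {"slide": [0.021, -0.108, 0], "angular": [0, 0, 0], "jaw": 0.8}, {"slide": [0.021, -0.108, 0], "angular": [0, 0, -0.03], "jaw": 0.8}, {"slide": [0, 0, 0], "angular": [0, 0, -0.03], "jaw": 0.8}, {"slide": [0, 0, 0], "angular": [0, 0, 0], "jaw": 0.8}]}}

```text
time_s: 10.18
tool_pos: [0.4943, 0.2224, 0.1728]
tool_rot: [180.0, -0.1, 23.9]
force: [0.1, -0.7, 0.2]
grip_width: 0.0695
grasp_force: 0.0
```

```bash
python3 - <<'E'
from h import *
o=state(); go([.4945,.2205,.025],23.8)
im=env.read_camera("top"); cv2.imwrite("pics/t4.png",im[:,:,::-1]); ci=env.camera_info("top")
for b in blobs(im[150:300],(15,120,80),(28,255,255),12):
    b=b+[0,150]; q=np.array([onz(ci,p,.044)[:2] for p in b.reshape(-1,2)],np.float32); r=cv2.minAreaRect(q); print(np.array(r[0]),np.array(r[1]),r[2])
# wrist view of bar
ci,im=wrist("w4")
for b in blobs(im[:240],(15,120,90),(28,255,255),12):
    q=np.array([onz(ci,p,.044,True)[:2] for p in b.reshape(-1,2)],np.float32); r=cv2.minAreaRect(q); print('w',np.array(r[0]),np.array(r[1]),r[2])
E
```

```text
10.18 [0.4943 0.2224 0.1728] [179.9632  -0.0542  23.9061] F [ 0.1258 -0.6736  0.1583] w 0.0695 g 0.0
slide [-0.0015  0.0034  0.2956] mm 147.8236164637256
angular [ 0.0002 -0.0003  0.0006]
[0.4817 0.211 ] [0.0293 0.0148] 28.42714500427246
[0.4926 0.1153] [0.0221 0.0181] 45.99061965942383
[ 0.509 -0.271] [0.0366 0.04  ] 0.4983915090560913
[ 0.5821 -0.629 ] [0.0957 0.01  ] 22.504230499267578
[0.5954 0.1188] [0.0045 0.0521] 68.54361724853516
w [ 0.586  -0.1059] [0.0431 0.029 ] 9.8082857131958
w [0.4963 0.1213] [0.0403 0.0238] 56.659576416015625
w [0.4966 0.2237] [0.0574 0.0174] 23.763315200805664
w [0.5952 0.1112] [0.0242 0.0714] 68.40570831298828
```

Call:
{"api": "step_arm", "payload": {"rows": [{"slide": [0, 0.003, 0.08], "angular": [0, 0, 0], "jaw": 0.8}, {"slide": [0, 0, 0.09], "angular": [0, 0, 0], "jaw": 0.8}, {"slide": [0, 0, 0.07], "angular": [0, 0, 0], "jaw": 0.8}, {"slide": [0, 0, 0.04], "angular": [0, 0, 0], "jaw": 0.8}, {"slide": [0, 0, 0.017], "angular": [0, 0, 0], "jaw": 0.7}, {"slide": [0, 0, 0], "angular": [0, 0, 0], "jaw": 0}, {"slide": [0, 0, 0], "angular": [0, 0, 0], "jaw": 0}, {"slide": [0, 0, 0], "angular": [0, 0, 0], "jaw": 0}, {"slide": [0, 0, 0], "angular": [0, 0, 0], "jaw": 0}, {"slide": [0, 0, 0], "angular": [0, 0, 0], "jaw": 0}], "newtons": 40}}

```text
time_s: 11.52
tool_pos: [0.495, 0.2206, 0.0235]
tool_rot: [-180.0, -0.0, 23.9]
force: [-0.9, 1.9, 1.3]
grip_width: 0.0191
grasp_force: 1.0
```

Call:
{"api": "step_arm", "payload": {"rows": [{"slide": [0, 0, 0], "angular": [0, 0, 0], "jaw": 0}, {"slide": [0, 0, 0], "angular": [0, 0, 0], "jaw": 0}, {"slide": [0, 0, 0], "angular": [0, 0, 0], "jaw": 0}]}}

```text
time_s: 11.9
tool_pos: [0.4949, 0.2207, 0.0235]
tool_rot: [-180.0, -0.0, 23.9]
force: [-1.3, 0.7, 3.4]
grip_width: 0.0175
grasp_force: 40.0
```

Call:
{"api": "step_arm", "payload": {"rows": [{"slide": [0, 0, -0.06], "angular": [0, 0, 0], "jaw": 0}, {"slide": [0, 0, -0.1], "angular": [0, 0, 0], "jaw": 0}, {"slide": [0, 0, -0.1], "angular": [0, 0, 0], "jaw": 0}, {"slide": [-0.0223, 0.105, -0.03], "angular": [0, 0, 0], "jaw": 0}, {"slide": [-0.0223, 0.105, 0], "angular": [0, 0, 0], "jaw": 0}, {"slide": [-0.0223, 0.105, 0], "angular": [0, 0, 0], "jaw": 0}, {"slide": [-0.0223, 0.105, 0], "angular": [0, 0, 0], "jaw": 0}, {"slide": [-0.0223, 0.105, 0], "angular": [0, 0, 0], "jaw": 0}, {"slide": [-0.0223, 0.105, 0], "angular": [0, 0, 0], "jaw": 0}, {"slide": [-0.0223, 0.105, 0], "angular": [0, 0, 0], "jaw": 0}]}}

```text
time_s: 13.15
tool_pos: [0.5717, -0.1495, 0.1673]
tool_rot: [-180.0, 0.1, 23.9]
force: [0.5, 0.5, -2.1]
grip_width: 0.0177
grasp_force: 40.0
```

Call:
{"api": "step_arm", "payload": {"rows": [{"slide": [-0.0223, 0.105, 0], "angular": [0, 0, 0], "jaw": 0}, {"slide": [-0.0223, 0.105, 0], "angular": [0, 0, 0.03], "jaw": 0}, {"slide": [0, 0, 0], "angular": [0, 0, 0.03], "jaw": 0}, {"slide": [0, 0, 0], "angular": [0, 0, 0], "jaw": 0}, {"slide": [0, 0, 0], "angular": [0, 0, 0], "jaw": 0}]}}

```text
time_s: 13.78
tool_pos: [0.5942, -0.251, 0.1678]
tool_rot: [-180.0, 0.0, 13.3]
force: [-0.0, -0.2, -3.1]
grip_width: 0.018
grasp_force: 40.0
```

```bash
python3 - <<'E'
from h import *
o=state(); go([.595,-.253,.0205],13.1)
ci,im=wrist("w5")
E
```

```text
13.78 [ 0.5942 -0.251   0.1678] [-179.9547    0.0471   13.271 ] F [-0.0017 -0.1777 -3.0769] w 0.018 g 40.0
slide [0.0008 0.0044 0.2945] mm 147.28661009614794
angular [-0.0003  0.0003  0.0009]
```

View pics/w5.png

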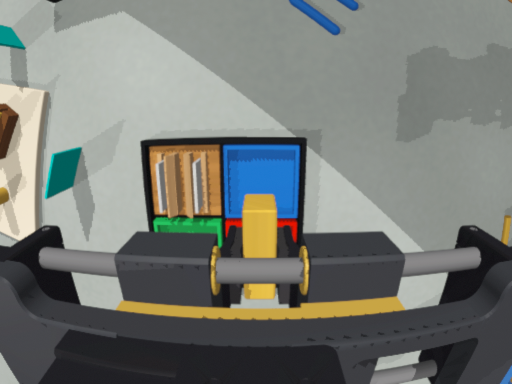

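The bar (260,220) is held level, in line with the fingers. Lower into the blue dish.

Call:
{"api": "step_arm", "payload": {"rows": [{"slide": [0, 0.004, 0.08], "angular": [0, 0, 0], "jaw": 0}, {"slide": [0, 0, 0.08], "angular": [0, 0, 0], "jaw": 0}, {"slide": [0, 0, 0.07], "angular": [0, 0, 0], "jaw": 0}, {"slide": [0, 0, 0.04], "angular": [0, 0, 0], "jaw": 0}, {"slide": [0, 0, 0.018], "angular": [0, 0, 0], "jaw": 0}, {"slide": [0, 0, 0], "angular": [0, 0, 0], "jaw": 0}, {"slide": [0, 0, 0], "angular": [0, 0, 0], "jaw": 0}]}}

```text
time_s: 14.7
tool_pos: [0.5961, -0.2547, 0.0259]
tool_rot: [179.9, -0.1, 13.1]
force: [-0.1, 0.3, -2.3]
grip_width: 0.0177
grasp_force: 40.0
```

Call:
{"api": "step_arm", "payload": {"rows": [{"slide": [0, 0, 0.003], "angular": [0, 0, 0], "jaw": 0}, {"slide": [0, 0, 0.003], "angular": [0, 0, 0], "jaw": 0}, {"slide": [0, 0, 0], "angular": [0, 0, 0], "jaw": 0}, {"slide": [0, 0, 0], "angular": [0, 0, 0], "jaw": 0}]}}

```text
time_s: 15.2
tool_pos: [0.5949, -0.2543, 0.0213]
tool_rot: [180.0, 0.0, 13.1]
force: [-0.2, 0.2, -1.4]
grip_width: 0.0174
grasp_force: 40.0
```

Call:
{"api": "step_arm", "payload": {"rows": [{"slide": [0, 0, 0.0025], "angular": [0, 0, 0], "jaw": 0}, {"slide": [0, 0, 0], "angular": [0, 0, 0], "jaw": 0}]}}

```text
time_s: 15.45
tool_pos: [0.5951, -0.2544, 0.0206]
tool_rot: [180.0, -0.0, 13.1]
force: [-1.9, 0.6, 2.1]
grip_width: 0.0174
grasp_force: 40.0
```

Call:
{"api": "step_arm", "payload": {"rows": [{"slide": [0, 0, 0], "angular": [0, 0, 0], "jaw": 0.4}, {"slide": [0, 0, 0], "angular": [0, 0, 0], "jaw": 0.4}, {"slide": [0, 0, 0], "angular": [0, 0, 0], "jaw": 0.4}, {"slide": [0, 0, -0.04], "angular": [0, 0, 0], "jaw": 0.4}, {"slide": [0, 0, -0.08], "angular": [0, 0, 0], "jaw": 0.4}, {"slide": [0, 0, -0.1], "angular": [0, 0, 0], "jaw": 0.4}, {"slide": [0, 0, -0.08], "angular": [0, 0, 0], "jaw": 0.75}, {"slide": [-0.0043, -0.11, 0], "angular": [0, 0, 0], "jaw": 0.75}, {"slide": [-0.0043, -0.11, 0], "angular": [0, 0, 0], "jaw": 0.75}, {"slide": [-0.0043, -0.11, 0], "angular": [0, 0, 0], "jaw": 0.75}]}}

```text
time_s: 16.7
tool_pos: [0.5512, -0.0932, 0.1718]
tool_rot: [179.9, -0.1, 13.1]
force: [0.0, -0.1, 0.1]
grip_width: 0.0629
grasp_force: 0.0
```

Call:
{"api": "step_arm", "payload": {"rows": [{"slide": [-0.0043, -0.11, 0], "angular": [0, 0, 0], "jaw": 0.75}, {"slide": [-0.0043, -0.11, 0], "angular": [0, 0, 0], "jaw": 0.75}, {"slide": [-0.0043, -0.11, 0], "angular": [0, 0, 0], "jaw": 0.75}, {"slide": [-0.0043, -0.11, 0], "angular": [0, 0, 0], "jaw": 0.75}, {"slide": [0, 0, 0], "angular": [0, 0, 0], "jaw": 0.75}, {"slide": [0, 0, 0], "angular": [0, 0, 0], "jaw": 0.75}]}}

```text
time_s: 17.45
tool_pos: [0.4935, 0.117, 0.171]
tool_rot: [179.9, -0.1, 13.1]
force: [0.1, 0.2, -0.5]
grip_width: 0.0652
grasp_force: 0.0
```

```bash
python3 - <<'E'
from h import *
o=state(); go([.493,.117,.026],13.1)
ci,im=wrist("w6"); print(-np.array(ci['R']).T@ci['t'])
for b in blobs(im[:260],(15,120,90),(28,255,255),12):
    q=np.array([onz(ci,p,.054,True)[:2] for p in b.reshape(-1,2)],np.float32); r=cv2.minAreaRect(q); print('w',np.array(r[0]),np.array(r[1]),r[2])
im=env.read_camera("top"); cv2.imwrite("pics/t6.png",im[:,:,::-1])
a=cv2.resize(im[165:275,290:390],None,fx=4,fy=4,interpolation=cv2.INTER_CUBIC)
b=cv2.resize(cv2.imread("pics/w6.png")[:,:,::-1],None,fx=.78,fy=.78)
c=np.zeros((440,800,3),np.uint8); c[:440,:400]=a; c[:300,401:800]=b[:300,:399]; cv2.imwrite("pics/m6.png",c[:,:,::-1])
E
```

```text
17.45 [0.4935 0.117  0.171 ] [179.9101  -0.0748  13.1099] F [ 0.0927  0.2239 -0.5128] w 0.0652 g 0.0
slide [-0.0014 -0.0006  0.29  ] mm 145.01116058742306
angular [ 0.0005 -0.0004  0.0001]
[0.5664 0.1353 0.3341]
w [ 0.4568 -0.0283] [0.0256 0.0151] 71.75935363769531
w [0.3961 0.2336] [0.007  0.0255] 73.18360137939453
w [ 0.5104 -0.2221] [0.0508 0.0296] 35.19991683959961
w [0.4977 0.1189] [0.0301 0.0215] 13.114728927612305
w [ 0.5751 -0.1311] [0.0708 0.071 ] 12.795662879943848
w [0.5939 0.1167] [0.0067 0.0611] 67.96897888183594
```

View pics/m6.png

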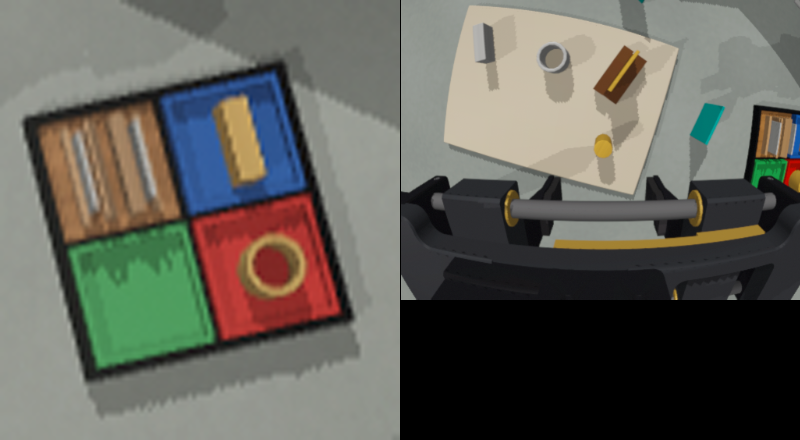

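Ring and bar sit flat in the red and blue dishes. Descend on the rod.

Call:
{"api": "step_arm", "payload": {"rows": [{"slide": [-0.001, 0, 0.08], "angular": [0, 0, 0], "jaw": 0.75}, {"slide": [0, 0, 0.09], "angular": [0, 0, 0], "jaw": 0.75}, {"slide": [0, 0, 0.07], "angular": [0, 0, 0], "jaw": 0.75}, {"slide": [0, 0, 0.04], "angular": [0, 0, 0], "jaw": 0.7}, {"slide": [0, 0, 0.01], "angular": [0, 0, 0], "jaw": 0.5}, {"slide": [0, 0, 0], "angular": [0, 0, 0], "jaw": 0}, {"slide": [0, 0, 0], "angular": [0, 0, 0], "jaw": 0}, {"slide": [0, 0, 0], "angular": [0, 0, 0], "jaw": 0}, {"slide": [0, 0, 0], "angular": [0, 0, 0], "jaw": 0}, {"slide": [0, 0, 0], "angular": [0, 0, 0], "jaw": 0}], "newtons": 40}}

```text
time_s: 18.8
tool_pos: [0.4932, 0.1172, 0.0257]
tool_rot: [180.0, -0.1, 13.1]
force: [-0.9, -0.5, 4.6]
grip_width: 0.0231
grasp_force: 40.0
```

Call:
{"api": "step_arm", "payload": {"rows": [{"slide": [0, 0, 0], "angular": [0, 0, 0], "jaw": 0}, {"slide": [0, 0, 0], "angular": [0, 0, 0], "jaw": 0}]}}

```text
time_s: 19.05
tool_pos: [0.4932, 0.1172, 0.0257]
tool_rot: [180.0, -0.1, 13.1]
force: [-0.7, 0.2, 6.2]
grip_width: 0.023
grasp_force: 40.0
```

Call:
{"api": "step_arm", "payload": {"rows": [{"slide": [0, 0, -0.06], "angular": [0, 0, 0], "jaw": 0}, {"slide": [0, 0, -0.1], "angular": [0, 0, 0], "jaw": 0}, {"slide": [0, 0, -0.1], "angular": [0, 0, 0], "jaw": 0}, {"slide": [-0.0234, 0.1, -0.03], "angular": [0, 0, 0], "jaw": 0}, {"slide": [-0.0234, 0.1, 0], "angular": [0, 0, 0], "jaw": 0}, {"slide": [-0.0234, 0.1, 0], "angular": [0, 0, 0], "jaw": 0}, {"slide": [-0.0234, 0.1, 0], "angular": [0, 0, 0], "jaw": 0}, {"slide": [-0.0234, 0.1, 0], "angular": [0, 0, 0], "jaw": 0}, {"slide": [-0.0234, 0.1, 0], "angular": [0, 0, 0], "jaw": 0}, {"slide": [0, 0, 0], "angular": [0, 0, 0], "jaw": 0}]}}

```text
time_s: 20.3
tool_pos: [0.4904, -0.1962, 0.1689]
tool_rot: [180.0, 0.1, 12.6]
force: [-0.5, 0.1, -1.9]
grip_width: 0.0231
grasp_force: 40.0
```

Call:
{"api": "step_arm", "payload": {"rows": [{"slide": [0, 0, 0], "angular": [0, 0, 0], "jaw": 0}, {"slide": [0, 0, 0.08], "angular": [0, 0, 0], "jaw": 0}, {"slide": [0, 0, 0.08], "angular": [0, 0, 0], "jaw": 0}]}}

```text
time_s: 20.68
tool_pos: [0.4928, -0.1891, 0.0896]
tool_rot: [179.9, -0.1, 13.2]
force: [-0.5, -0.0, -1.8]
grip_width: 0.0229
grasp_force: 40.0
```

```bash
python3 - <<'E'
from h import *
o=state(); go([.4925,-.189,.0227],13.1)
E
```

```text
20.68 [ 0.4928 -0.1891  0.0896] [179.9473  -0.0668  13.2482] F [-0.5073 -0.0278 -1.7771] w 0.0229 g 40.0
slide [-0.0007 -0.0005  0.1337] mm 66.87408125617829
angular [ 0.0003 -0.0004  0.0008]
```

Call:
{"api": "step_arm", "payload": {"rows": [{"slide": [0, 0, 0.06], "angular": [0, 0, 0], "jaw": 0}, {"slide": [0, 0, 0.04], "angular": [0, 0, 0], "jaw": 0}, {"slide": [0, 0, 0.015], "angular": [0, 0, 0], "jaw": 0}, {"slide": [0, 0, 0.006], "angular": [0, 0, 0], "jaw": 0}, {"slide": [0, 0, 0], "angular": [0, 0, 0], "jaw": 0}, {"slide": [0, 0, 0], "angular": [0, 0, 0], "jaw": 0}]}}

```text
time_s: 21.42
tool_pos: [0.4928, -0.1912, 0.0304]
tool_rot: [179.9, -0.1, 13.1]
force: [-0.3, -0.4, -1.4]
grip_width: 0.0229
grasp_force: 40.0
```

Call:
{"api": "step_arm", "payload": {"rows": [{"slide": [0, 0, 0.006], "angular": [0, 0, 0], "jaw": 0}, {"slide": [0, 0, 0.006], "angular": [0, 0, 0], "jaw": 0}, {"slide": [0, 0, 0], "angular": [0, 0, 0], "jaw": 0}, {"slide": [0, 0, 0], "angular": [0, 0, 0], "jaw": 0}]}}

```text
time_s: 21.92
tool_pos: [0.4921, -0.1909, 0.0235]
tool_rot: [-180.0, 0.0, 13.1]
force: [-0.3, 0.6, -2.3]
grip_width: 0.0231
grasp_force: 40.0
```

Call:
{"api": "step_arm", "payload": {"rows": [{"slide": [0, 0, 0.0025], "angular": [0, 0, 0], "jaw": 0}, {"slide": [0, 0, 0], "angular": [0, 0, 0], "jaw": 0}, {"slide": [0, 0, 0], "angular": [0, 0, 0], "jaw": 0}]}}

```text
time_s: 22.3
tool_pos: [0.4923, -0.191, 0.0227]
tool_rot: [180.0, -0.0, 13.1]
force: [-2.0, 0.2, 4.1]
grip_width: 0.0232
grasp_force: 40.0
```

Call:
{"api": "step_arm", "payload": {"rows": [{"slide": [0, 0, 0], "angular": [0, 0, 0], "jaw": 0.44}, {"slide": [0, 0, 0], "angular": [0, 0, 0], "jaw": 0.44}, {"slide": [0, 0, 0], "angular": [0, 0, 0], "jaw": 0.44}, {"slide": [0, 0, -0.05], "angular": [0, 0, 0], "jaw": 0.44}, {"slide": [0, 0, -0.1], "angular": [0, 0, 0], "jaw": 0.44}, {"slide": [0, 0, -0.1], "angular": [0, 0, 0], "jaw": 0.44}, {"slide": [0, 0, -0.1], "angular": [0, 0, 0], "jaw": 0.6}, {"slide": [0.055, -0.093, 0], "angular": [0, 0, 0], "jaw": 0.6}, {"slide": [0.055, -0.093, 0], "angular": [0, 0, 0], "jaw": 0.6}, {"slide": [0.055, -0.093, 0], "angular": [0, 0, 0], "jaw": 0.6}]}}

```text
time_s: 23.55
tool_pos: [0.5413, -0.0351, 0.1975]
tool_rot: [180.0, -0.0, 13.0]
force: [1.1, 0.2, -0.6]
grip_width: 0.052
grasp_force: 0.0
```

Call:
{"api": "step_arm", "payload": {"rows": [{"slide": [0.055, -0.093, 0], "angular": [0, 0, 0], "jaw": 0.6}, {"slide": [0.055, -0.093, 0], "angular": [0, 0, 0], "jaw": 0.6}, {"slide": [0.055, -0.093, 0], "angular": [0, 0, 0], "jaw": 0.6}, {"slide": [0, 0, 0], "angular": [0, 0, 0.049], "jaw": 0.6}, {"slide": [0, 0, 0], "angular": [0, 0, 0.049], "jaw": 0.6}, {"slide": [0, 0, 0], "angular": [0, 0, 0.049], "jaw": 0.6}, {"slide": [0, 0, 0], "angular": [0, 0, 0.048], "jaw": 0.6}, {"slide": [0, 0, 0], "angular": [0, 0, 0], "jaw": 0.6}, {"slide": [0, 0, 0], "angular": [0, 0, 0], "jaw": 0.6}]}}

```text
time_s: 24.68
tool_pos: [0.5897, 0.1182, 0.1972]
tool_rot: [180.0, 0.0, -21.9]
force: [-0.4, 0.4, 0.1]
grip_width: 0.0522
grasp_force: 0.0
```

```bash
python3 - <<'E'
from h import *
o=state(); print(o['qpos'])
ci,im=wrist("w7"); print(-np.array(ci['R']).T@ci['t'])
for b in blobs(im[:300],(15,120,90),(28,255,255),30):
    q=np.array([onz(ci,p,.078,True)[:2] for p in b.reshape(-1,2)],np.float32); r=cv2.minAreaRect(q); print('w',np.array(r[0]),np.array(r[1]),r[2])
a=cv2.resize(env.read_camera("top")[165:275,290:390],None,fx=3,fy=3,interpolation=cv2.INTER_CUBIC)
c=np.zeros((384,800,3),np.uint8); c[:330,:300]=a; c[:,300:]=im[:,:500]; cv2.imwrite("pics/m7.png",c[:,:,::-1])
E
```

```text
24.68 [0.5897 0.1182 0.1972] [179.9929   0.0053 -21.8744] F [-0.4392  0.402   0.0699] w 0.0522 g 0.0
[  20.0847   17.5992  -41.129    91.2449   11.8492   75.6259 -134.5461]
[0.6594 0.0914 0.3601]
w [ 0.3909 -0.0107] [0.1386 0.0151] 60.526424407958984
w [0.5468 0.2578] [0.0171 0.0625] 57.10503387451172
w [0.4636 0.0488] [0.0183 0.0641] 79.10083770751953
w [ 0.5163 -0.152 ] [0.0534 0.0206] 58.01850891113281
w [0.5956 0.1168] [0.005  0.0635] 68.28538513183594
w [ 0.5419 -0.1933] [0.0125 0.0292] 76.27153015136719
w [ 0.5898 -0.1185] [0.071  0.0636] 12.069271087646484
w [ 0.6053 -0.2011] [0.0541 0.0386] 12.673408508300781
w [0.8992 0.3055] [0.0147 0.0926] 0.17945919930934906
```

View pics/m7.png

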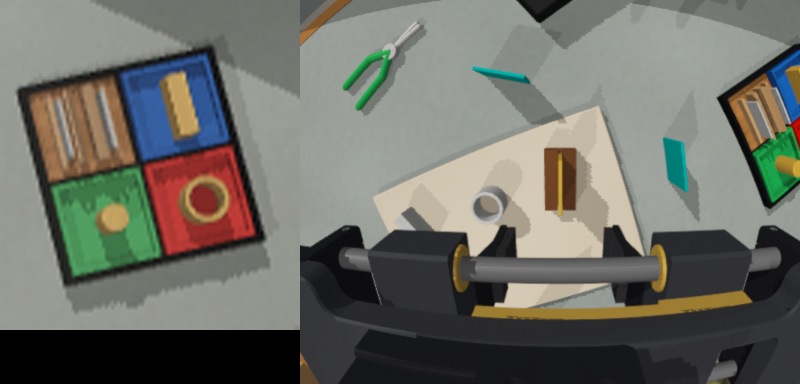

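All three dishes are right, and the sheet at (560,183) is lined up with the tool. Descend and grip it 40 mm above its lower edge.

Call:
{"api": "step_arm", "payload": {"rows": [{"slide": [0.0035, 0, 0.07], "angular": [0, 0, 0], "jaw": 0.6}, {"slide": [0, 0, 0.08], "angular": [0, 0, 0], "jaw": 0.5}, {"slide": [0, 0, 0.07], "angular": [0, 0, 0], "jaw": 0.4}, {"slide": [0, 0, 0.04], "angular": [0, 0, 0], "jaw": 0.35}, {"slide": [0, 0, 0.018], "angular": [0, 0, 0], "jaw": 0.3}, {"slide": [0, 0, 0], "angular": [0, 0, 0], "jaw": 0.3}, {"slide": [0, 0, 0], "angular": [0, 0, 0], "jaw": 0.3}], "newtons": 35}}

```text
time_s: 25.65
tool_pos: [0.5924, 0.1178, 0.0596]
tool_rot: [-179.9, -0.1, -22.0]
force: [-0.2, 0.5, -0.5]
grip_width: 0.0265
grasp_force: 0.0
```

Call:
{"api": "step_arm", "payload": {"rows": [{"slide": [0, 0, 0], "angular": [0, 0, 0], "jaw": 0}, {"slide": [0, 0, 0], "angular": [0, 0, 0], "jaw": 0}, {"slide": [0, 0, 0], "angular": [0, 0, 0], "jaw": 0}, {"slide": [0, 0, 0], "angular": [0, 0, 0], "jaw": 0}, {"slide": [0, 0, 0], "angular": [0, 0, 0], "jaw": 0}]}}

```text
time_s: 26.28
tool_pos: [0.5914, 0.1174, 0.0585]
tool_rot: [180.0, -0.0, -22.0]
force: [-0.7, -1.7, 1.8]
grip_width: 0.0039
grasp_force: 35.0
```

Call:
{"api": "step_arm", "payload": {"rows": [{"slide": [0, 0, -0.02], "angular": [0, 0, 0], "jaw": 0}, {"slide": [0, 0, -0.03], "angular": [0, 0, 0], "jaw": 0}, {"slide": [0, 0, -0.08], "angular": [0, 0, 0], "jaw": 0}, {"slide": [0, 0, -0.08], "angular": [0, 0, 0], "jaw": 0}, {"slide": [0, 0, -0.04], "angular": [0, 0, 0], "jaw": 0}, {"slide": [0, 0, 0], "angular": [0, 0, -0.049], "jaw": 0}, {"slide": [0, 0, 0], "angular": [0, 0, -0.049], "jaw": 0}, {"slide": [0, 0, 0], "angular": [0, 0, -0.049], "jaw": 0}, {"slide": [0, 0, 0], "angular": [0, 0, -0.048], "jaw": 0}, {"slide": [0, 0, 0], "angular": [0, 0, 0], "jaw": 0}]}}

```text
time_s: 27.52
tool_pos: [0.591, 0.1174, 0.1829]
tool_rot: [-180.0, 0.1, 13.0]
force: [0.2, -0.1, -1.7]
grip_width: 0.0037
grasp_force: 35.0
```

Call:
{"api": "step_arm", "payload": {"rows": [{"slide": [-0.0265, 0.0917, 0], "angular": [0, 0, 0], "jaw": 0}, {"slide": [-0.0265, 0.0917, 0], "angular": [0, 0, 0], "jaw": 0}, {"slide": [-0.0265, 0.0917, 0], "angular": [0, 0, 0], "jaw": 0}, {"slide": [-0.0265, 0.0917, 0], "angular": [0, 0, 0], "jaw": 0}, {"slide": [-0.0265, 0.0917, 0], "angular": [0, 0, 0], "jaw": 0}, {"slide": [-0.0265, 0.0917, 0], "angular": [0, 0, 0], "jaw": 0}, {"slide": [0, 0, 0], "angular": [0, 0, 0], "jaw": 0}, {"slide": [0, 0, 0], "angular": [0, 0, 0], "jaw": 0}]}}

```text
time_s: 28.52
tool_pos: [0.5761, -0.1677, 0.1831]
tool_rot: [-179.9, 0.0, 13.0]
force: [-0.1, 0.4, -0.7]
grip_width: 0.0041
grasp_force: 35.0
```

```bash
python3 - <<'E'
from h import *
o=state(); go([.5762,-.1687,.052],13.1)
ci,im=wrist("w8")
s=env.read_camera("side")[60:210,220:400]
c=np.zeros((384,800,3),np.uint8); c[:,:512]=im; c[:240,512:800]=cv2.resize(s,(288,240),interpolation=cv2.INTER_CUBIC); cv2.imwrite("pics/m8.png",c[:,:,::-1])
E
```

```text
28.52 [ 0.5761 -0.1677  0.1831] [-179.9365    0.0021   12.978 ] F [-0.1216  0.3908 -0.7449] w 0.0041 g 35.0
slide [-0.0002  0.0023  0.2622] mm 131.11383124203462
angular [-0.0004  0.     -0.0007]
```

View pics/m8.png

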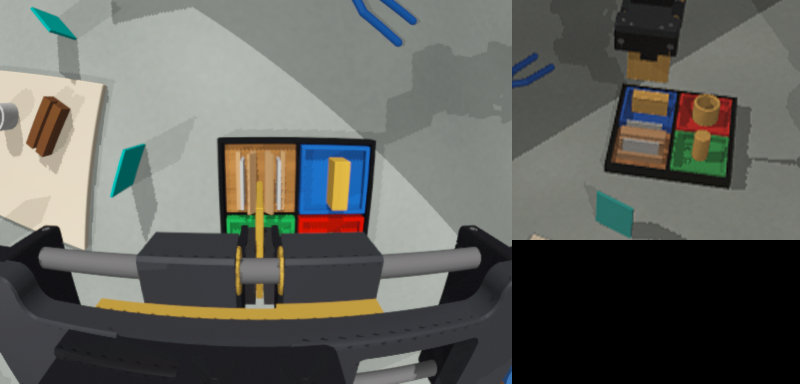

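Sheet (260,205) points into the slot between the steel sheets; rod, bar, ring are all in place. Lower to just above the mouth.

Call:
{"api": "step_arm", "payload": {"rows": [{"slide": [0, 0.002, 0.07], "angular": [0, 0, 0], "jaw": 0}, {"slide": [0, 0, 0.07], "angular": [0, 0, 0], "jaw": 0}, {"slide": [0, 0, 0.04], "angular": [0, 0, 0], "jaw": 0}, {"slide": [0, 0, 0], "angular": [0, 0, 0], "jaw": 0}, {"slide": [0, 0, 0], "angular": [0, 0, 0], "jaw": 0}, {"slide": [0, 0, 0], "angular": [0, 0, 0], "jaw": 0}]}}

```text
time_s: 29.38
tool_pos: [0.5775, -0.1695, 0.0949]
tool_rot: [179.9, -0.1, 13.1]
force: [0.0, 0.9, -1.4]
grip_width: 0.0035
grasp_force: 35.0
```

```bash
python3 - <<'E'
from h import *
o=state(); go([.5762,-.1687,.052],13.1)
ci,im=wrist("w9"); cv2.imwrite("pics/c9.png",cv2.resize(im[100:290,180:340],None,fx=3,fy=3,interpolation=cv2.INTER_CUBIC)[:,:,::-1])
E
```

```text
29.38 [ 0.5775 -0.1695  0.0949] [179.9119  -0.1262  13.0784] F [ 0.0085  0.9189 -1.4325] w 0.0035 g 35.0
slide [-0.0024 -0.0024  0.0857] mm 42.89389464385938
angular [ 0.0005 -0.0007 -0.0001]
```

View pics/c9.png

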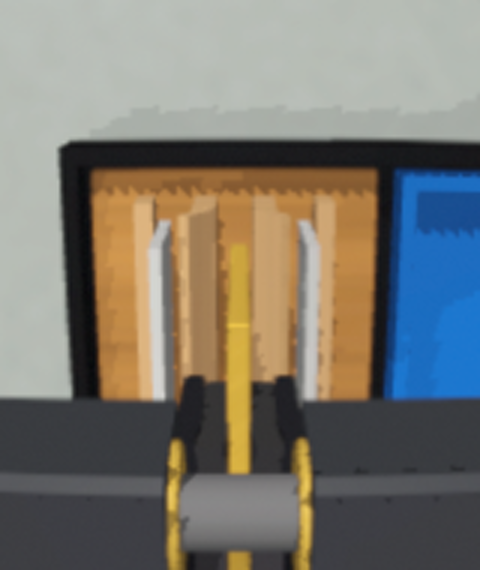

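The sheet (col 238) is centred between the steel sheets (160 and 308). Insert.

Call:
{"api": "step_arm", "payload": {"rows": [{"slide": [-0.002, -0.001, 0.02], "angular": [0, 0, 0], "jaw": 0}, {"slide": [0, 0, 0.02], "angular": [0, 0, 0], "jaw": 0}, {"slide": [0, 0, 0.02], "angular": [0, 0, 0], "jaw": 0}, {"slide": [0, 0, 0.014], "angular": [0, 0, 0], "jaw": 0}, {"slide": [0, 0, 0], "angular": [0, 0, 0], "jaw": 0}, {"slide": [0, 0, 0], "angular": [0, 0, 0], "jaw": 0}]}}

```text
time_s: 30.18
tool_pos: [0.5755, -0.1691, 0.0565]
tool_rot: [180.0, -0.0, 13.1]
force: [-0.0, -0.6, -1.8]
grip_width: 0.0036
grasp_force: 35.0
```

Call:
{"api": "step_arm", "payload": {"rows": [{"slide": [0, 0, 0.004], "angular": [0, 0, 0], "jaw": 0}, {"slide": [0, 0, 0.004], "angular": [0, 0, 0], "jaw": 0}, {"slide": [0, 0, 0], "angular": [0, 0, 0], "jaw": 0}, {"slide": [0, 0, 0], "angular": [0, 0, 0], "jaw": 0}]}}

```text
time_s: 30.68
tool_pos: [0.5753, -0.1692, 0.0524]
tool_rot: [180.0, -0.0, 13.1]
force: [0.4, -0.3, -1.8]
grip_width: 0.0034
grasp_force: 35.0
```

Call:
{"api": "step_arm", "payload": {"rows": [{"slide": [0, 0, 0.002], "angular": [0, 0, 0], "jaw": 0}, {"slide": [0, 0, 0.0015], "angular": [0, 0, 0], "jaw": 0}, {"slide": [0, 0, 0], "angular": [0, 0, 0], "jaw": 0}]}}

```text
time_s: 31.05
tool_pos: [0.5755, -0.1692, 0.0515]
tool_rot: [180.0, -0.0, 13.1]
force: [-2.5, 0.5, 4.5]
grip_width: 0.0038
grasp_force: 35.0
```

Contact at the expected seated height; release and retreat.

Call:
{"api": "step_arm", "payload": {"rows": [{"slide": [0, 0, 0], "angular": [0, 0, 0], "jaw": 0.2}, {"slide": [0, 0, 0], "angular": [0, 0, 0], "jaw": 0.2}, {"slide": [0, 0, 0], "angular": [0, 0, 0], "jaw": 0.2}, {"slide": [0, 0, -0.03], "angular": [0, 0, 0], "jaw": 0.2}, {"slide": [0, 0, -0.06], "angular": [0, 0, 0], "jaw": 0.2}, {"slide": [0, 0, -0.1], "angular": [0, 0, 0], "jaw": 0.2}, {"slide": [0, 0, -0.1], "angular": [0, 0, 0], "jaw": 0.2}, {"slide": [-0.08, 0, -0.05], "angular": [0, 0, 0], "jaw": 0.2}, {"slide": [-0.08, 0, 0], "angular": [0, 0, 0], "jaw": 0.2}, {"slide": [0, 0, 0], "angular": [0, 0, 0], "jaw": 0.2}]}}

```text
time_s: 32.3
tool_pos: [0.4955, -0.1889, 0.222]
tool_rot: [179.8, 0.0, 12.9]
force: [-0.1, -0.0, 0.7]
grip_width: 0.0174
grasp_force: 0.0
```

```bash
python3 - <<'E'
from h import *
o=state()
ci,im=wrist("w10"); cs=env.camera_info("side")
s=env.read_camera("side"); t=env.read_camera("top")
c=np.zeros((400,800,3),np.uint8); c[:400,:400]=cv2.resize(s[100:190,265:375],(400,400),interpolation=cv2.INTER_CUBIC); c[:,400:]=cv2.resize(im[40:240,150:350],(400,400),interpolation=cv2.INTER_CUBIC); cv2.imwrite("pics/m10.png",c[:,:,::-1])
# sheet top height: top edge of its blob seen in the side view, vs. expected projection for z=.071
for b in blobs(s[100:190,265:375],(15,110,80),(28,255,255),15): print(np.add(cv2.boundingRect(b),(265,100,0,0)))
a=np.radians(13.1)
for z in(.071,.076,.081):
    for d in(-.028,.028):
        p=cs['R']@np.array([.5755+d*np.cos(a),-.169+d*np.sin(a),z])+cs['t']; print(z,d,cs['fx']*p[0]/p[2]+cs['cx'],cs['fy']*p[1]/p[2]+cs['cy'])
E
```

```text
32.3 [ 0.4955 -0.1889  0.222 ] [179.8026   0.0438  12.8822] F [-0.0577 -0.004   0.6886] w 0.0174 g 0.0
[332 142  13  19]
[289 132  26  17]
[333 119  17  19]
[295 116  23  16]
0.071 -0.028 313.6960173729443 134.9430501702741
0.071 0.028 289.3896542330215 131.83842482057332
0.076 -0.028 313.88618075202993 133.31315874590445
0.076 0.028 289.4981341246759 130.20791562800625
0.081 -0.028 314.07761635909736 131.67236304812837
0.081 0.028 289.60733544598133 128.5665629725645
```

View pics/m10.png

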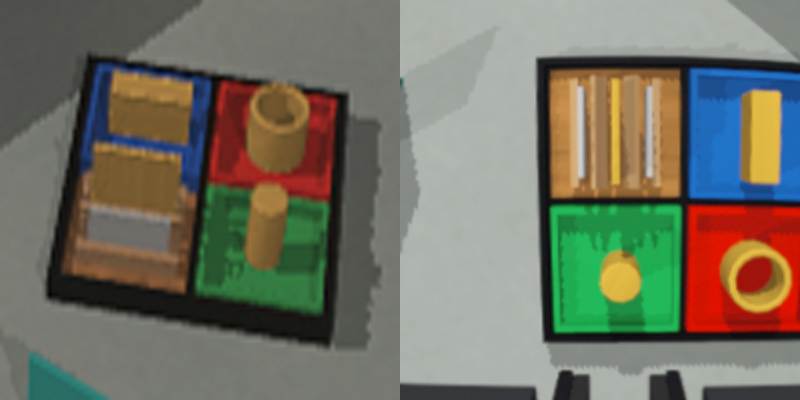

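The picture shows all four pieces placed. The sheet is upright and centred in the slot, its top edge at row 132 as expected for a seated sheet (z≈0.071).

```bash
python3 -c "
from cell import env
print(env.sign_off())"
```

```text
the job is handed in; nothing more can be done
None
```

The job is handed in at about 32 s: the final camera views show the ring in red, the bar in blue, the rod in green and the sheet fully down in the rack slot, and the arm was never sent to the steel ring or bar.

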